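# Fit the counting scale's pan, zero it and weigh a coupling

### The arm

A 6-joint arm with a two-finger parallel gripper is mounted at the origin on the work surface. World frame = base frame: x ahead of the robot, y to its left, z up, the work surface at z = 0. Lengths are in m, angles in rad, forces in N, time in s.
With the tool pointing down it reaches from about 0.3 to 0.825 m from the base axis. Payload 5.4 kg.
Tool frame: the origin (TCP) lies midway between the tips of the shut fingers; the grasp point (between the pads) lies 19 mm behind it; z points along the fingers, y is the line along which they close (so a half turn about z gives the same grasp; the last joint's range is limited). The gripper opens to 92 mm and grips with 3 to 60 N. Pads are 20 mm wide; open, the fingers measure 128 mm over their backs; the gripper's body (75 mm by 189 mm) begins 69 mm behind the grasp point.
Start: joints at [-1.515, 0.158, 1.597, -0, 1.386, -0.21], TCP at [0.151, -0.555, 0.215] pointing down, gripper open.
Joint ranges: [-2.91, 2.91], [-0.94, 2.29], [0.18, 2.7], [-1.29, 4.43], [0.17, 2.64], [-3, 3]. Speed limits (rad/s): [2.57, 2.57, 3.14, 3.14, 3.14, 3.14].

### API

Orientations are given as a rotation vector (axis times angle).
In Python, from cell import sense, camera, close_job gives the robot as it stands.
- The arm moves only by the tool send_rows, never from a script. Its argument "series" is a list of rows, each a list of 5 numbers: the closure, from -1 (fully open) to 1 (shut), then the shift along the tool's x, y, z in mm, then the turn about the tool's z in rad. In form: [[gripper, tx, ty, tz, yaw], ...]. A call has 1 to 8 rows; each row shifts and turns the commanded pose from where the row before left it, along the tool's axes as they then stand; what a row does not reach is not made up. A row lasts 1/10 s, in which the tool goes at most 50 mm and 8.59 degrees, less where a joint would pass 70% of its speed; a pose out of reach is approached as far as the arm can. A call is refused whole if a number of a shift passes 50 or a number of a turn 0.15, either way. A call with a gripper value outside its range is refused whole. The fingers move at their own pace and stop on an object; "newtons" is the grip in N (left out, the last holds). Time passes only in rows, so rows that do not move let the fingers close. It gives the time, the measured TCP pose, the force, the opening and the grip force at its end, in the units of the state.
- sense(): the state, without advancing time (a new reading comes with each control period).
- camera(name): name is "scene" or "top" or "wrist"; returns a dict with "frame" (420x560x3 uint8, blue, green, red), "K" (3x3 intrinsics, pixels), "dist_coeffs" ([k1, k2, p1, p2, k3] as OpenCV has them; the pictures are not rectified), "cam_to_world" (4x4, takes a point from camera to world coordinates). Camera axes: x right, y up, looking along -z (the intrinsics and any distortion apply to the point x, -y, -z); pixel columns grow to the right and rows downward; lengths in m; the calibration is good to about 2 mm. A picture is of the moment at which its call begins. There is no depth.
- close_job(): hands the job in; it is judged then, once.
The state is a dict: "time": time; "joints": joint angles; "qd": joint speeds; "effort": joint torques, N m; "ee_pos": TCP position; "tool_rot": TCP orientation; "wrist_force": force on the tool from outside, world axes, zero at the start; "moment": the same for the moment, N m; "width": finger opening in m; "gripper_force": force on a finger pad.
Only numpy, scipy, OpenCV 4.12 (cv2) and the standard library are available. Lean on these libraries where they do the work, as an engineer would, in place of code of your own. Each camera call takes 0.05 s, during which the arm holds its last target. There are 200 camera calls.

### The job

Pick the weighing pan up by its black handle and lower it without dropping it onto the blue counting scale, so that both black pegs come up through the holes in its ears and it lies fully home, flat on the deck. Let go of the pan and, while it is still empty, press the scale's green zero button all the way down. Then stand the brass coupling upright inside the pan, without dropping it, and leave the white and black couplings where they stand.

Things in the scene. Friction and masses are not known exactly. Their poses are not given: they have to be found in the camera images.
- pan: Loose aluminium weighing pan, 0.4 kg: tray 120 (x) by 150 (y) mm, floor 6 thick, walls 4 thick, 34 high. A flat ear 6 thick, 50 wide at each y end reaches to y = +-111, with a 16 mm through hole at x = 0, y = +-93. Black bridge handle along x over the middle. Same turned end for end: either way fits. Starts on the table. Origin: centre of the underside, z up
- pan_grip (a point): centre of the pan's black handle bar, 72 mm above the pan's underside; the bar runs along the pan's x at y = 0, 112 mm long, 14 mm thick (y), 18 mm high (63 to 81 mm above the underside), on a post at each end (x = +-53 mm); fingers close along the pan's y
- pan_floor (a point): centre of the upper face of the pan's floor (6 mm above the underside), straight under the handle; axes as the pan's. The open tray on each side of the handle runs from |y| = 7 to 71 mm and |x| up to 56 mm
- scale: Blue counting scale, fixed; its front (-x) faces the robot and has a small green display and the green button. Housing from x = -150 to +95 mm, 250 mm wide (y), 55 mm high; steel deck 140 (x) by 236 (y) mm centred on the origin, top at 61 mm. Origin: on the table under the deck's centre, z up
- scale_seat (a point): centre of the deck's upper face, 61 mm above the table, where the centre of the pan's underside belongs; axes as the scale's; the pan's y must lie along the scale's y
- scale_peg_l (a point): top of the left black peg (scale y = +93 mm). Each peg is 12 mm thick for 12 mm above the deck, then tapers to 5 mm at its top, 22 mm above the deck
- scale_peg_r (a point): top of the right black peg (scale y = -93 mm), alike
- zero_top (a point): centre of the top of the round green zero button, 28 mm across, 77 mm above the table, at scale x = -108, y = -70 mm; it moves down with the button. Its white collar's top is at 67 mm
- zero (a joint): travel of the zero button, m: 0 out, 0.006 fully down; a spring (5 N when fully down) returns it
- brass_coupling: a plain pipe coupling: a tube 34 mm across outside, 24 mm bore, 55 mm tall, standing on end; origin at the centre of its underside, z up its axis. Brass, 0.17 kg: the one to weigh
- white_coupling: a plain pipe coupling: a tube 34 mm across outside, 24 mm bore, 55 mm tall, standing on end; origin at the centre of its underside, z up its axis. White plastic: leave it alone
- black_coupling: a plain pipe coupling: a tube 34 mm across outside, 24 mm bore, 55 mm tall, standing on end; origin at the centre of its underside, z up its axis. Black plastic: leave it alone

How it is judged:
By the outcome, as a careful person would: the job done as asked, in the order asked, and still so for the second after the job is handed in, with the robot touching nothing.
It also fails if it takes over 70 s, if anything falls off the work surface, if the arm or the gripper's body presses on something with over 40 N, if the wrist force passes 120 N, or if a joint passes its speed limit or range.

## Working session

There is one attempt and no reset: what is moved stays moved. The work goes in short steps, Python scripts to look and compute and a tool call to move; the robot and the scene stay as the last step left them, time stands still between calls to the robot, and variables do not carry over. Pictures are saved under pics/ and viewed, at most 10 in all, crops included, and the job is handed in when it is done.

Besides the shell and the picture viewer there is one more tool, called after "Request:" as name(argument=value, ...) on one line, values as JSON. send_rows: Moves the arm, as the interface text tells. Its arguments: {"type":"object","properties":{"series":{"type":"array"},"newtons":{"type":"number"}},"required":["series"]}

```bash
ls; mkdir -p pics; cat > h.py <<'E'
import sys; sys.path.insert(0,'.')
import numpy as np, cv2
from cell import sense, camera
def snap(name,fn):
    c=camera(name); cv2.imwrite('pics/'+fn+'.png',c['frame'])
    np.savez('pics/'+fn+'.npz',K=c['K'],d=c['dist_coeffs'],T=c['cam_to_world']); return c
def load(fn): return np.load('pics/'+fn+'.npz')
def ray(c,u,v):
    p=cv2.undistortPoints(np.array([[[u,v]]],float),c['K'],c['d'])[0,0]
    return c['T'][:3,3], c['T'][:3,:3]@np.array([p[0],-p[1],-1])
def hit(c,u,v,z):
    o,d=ray(c,u,v); return (o+d*(z-o[2])/d[2]).round(4)
def proj(c,P):
    P=np.atleast_2d(P); q=(P-c['T'][:3,3])@c['T'][:3,:3]; q=q*[1,-1,-1]
    return cv2.projectPoints(q,np.zeros(3),np.zeros(3),c['K'],c['d'])[0][:,0]
E
python3 - <<'E'
from h import *
a=snap('top','top0');snap('scene','scene0')
print(sense()); print(a['T'].round(3))
E
```

```text
pics
{'time': 0.1, 'joints': array([-1.51508928e+00,  1.58954338e-01,  1.59810537e+00, -4.91584250e-05,
        1.38622214e+00, -2.10085344e-01]), 'qd': array([ 0.00117094, -0.00080913, -0.00173377,  0.00179979,  0.00166135,
        0.001076  ]), 'effort': array([ 3.68674519e-04, -3.86502743e+01, -3.22959459e+01,  7.03700306e-02,
        3.39320325e-02, -4.49669255e-05]), 'ee_pos': array([ 0.15097716, -0.55422952,  0.21373566]), 'tool_rot': array([-3.11221611e+00, -4.16068293e-01, -1.28871093e-04]), 'wrist_force': array([-0.23329459,  0.17829672, -0.85664414]), 'moment': array([ 0.05254455, -0.01408402,  0.00132067]), 'gripper_force': 0.0, 'width': 0.09206258046868672}Traceback (most recent call last):
  File "<stdin>", line 3, in <module>
KeyError: 'T'
```

View pics/top0.png

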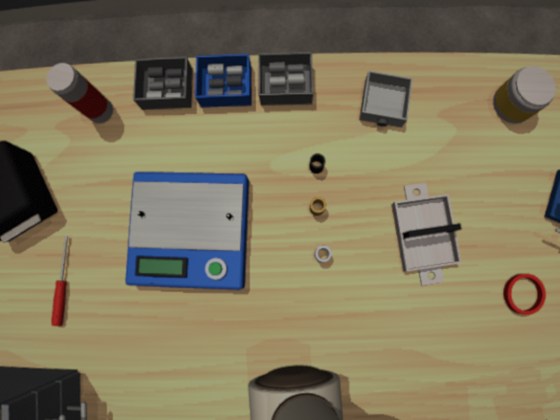

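View pics/scene0.png

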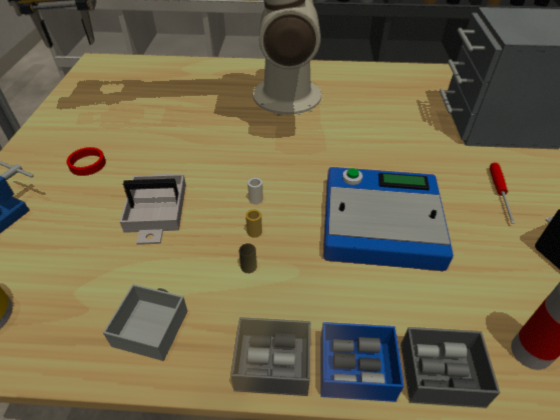

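The top view shows the scale at about (188,230), the pan at (427,234), and the couplings at (317,163) black, (318,206) brass and (323,254) white. I'll enlarge both regions next.

```bash
python3 - <<'E'
from h import *
im=cv2.imread('pics/top0.png')
a=im[165:295,120:255]; b=im[150:290,295:470]
cv2.imwrite('pics/ca.png',cv2.resize(a,None,fx=4.4,fy=4.4,interpolation=cv2.INTER_CUBIC))
cv2.imwrite('pics/cb.png',cv2.resize(b,None,fx=4.2,fy=4.2,interpolation=cv2.INTER_CUBIC))
E
```

```text
(no output)
```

View pics/ca.png

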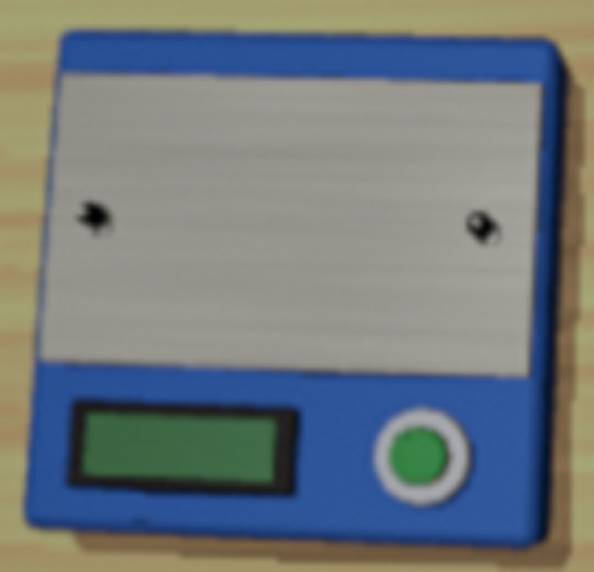

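View pics/cb.png

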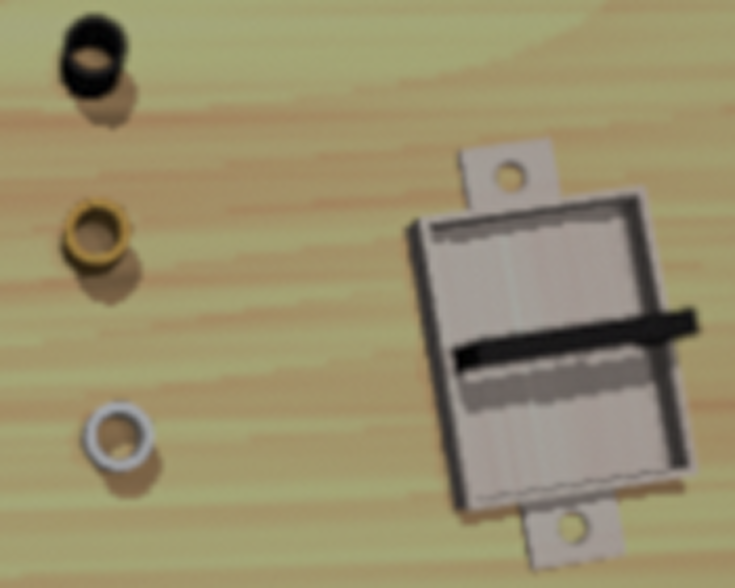

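Crop A shows the deck corners at (62,72), (544,83), (528,377) and (40,360), with the button at (419,456). Crop B shows the pan's ear holes at (510,176) and (574,528), its handle running from (455,357) to (697,321), and the brass rim at (97,232).

```bash
sed -i "s/T=c\['cam_to_world'\]/T=c['cam_to_world']/" h.py
python3 - <<'E'
from h import *
c=load('top0')
A=lambda u,v:((u+.5)/4.4+120-.5,(v+.5)/4.4+165-.5)
B=lambda u,v:((u+.5)/4.2+295-.5,(v+.5)/4.2+150-.5)
print('cam',c['T'].round(3).tolist())
D=[hit(c,*A(*p),.061) for p in [(62,72),(544,83),(528,377),(40,360)]]
D=np.array(D);print('deck',D.tolist())
# model pts: top-left = +x,+y
m=np.array([[.07,.118],[.07,-.118],[-.07,-.118],[-.07,.118]])
def fit(m,w):
    mc,wc=m.mean(0),w.mean(0); U,S,V=np.linalg.svd((m-mc).T@(w-wc)); R=(U@V).T
    t=wc-R@mc; return t,np.arctan2(R[1,0],R[0,0]),np.linalg.norm(w-(m@R.T+t),axis=1)
t,y,e=fit(m,D[:,:2]);print('scale',t,y,e)
print('peg tops',hit(c,*A(95,215),.075),hit(c,*A(482,227),.075))
print('button',hit(c,*A(419,456),.077))
H=np.array([hit(c,*B(510,176),.003),hit(c,*B(574,528),.003)]);print('holes',H)
R=np.array([hit(c,*B(*p),.034) for p in [(412,222),(645,190),(690,470),(460,510)]])
print('rim',R,R.mean(0))
# pan +y -> hole1(510,176)?
h=np.array([hit(c,*B(*p),.081) for p in [(455,357),(697,321)]]);print('handle',h,h.mean(0))
d=H[0]-H[1];print('pan y dir ang',np.arctan2(d[1],d[0]), np.linalg.norm(d)); d=h[1]-h[0];print('handle ang',np.arctan2(d[1],d[0]))
for n,p in dict(black=(95,42),brass=(97,232),white=(119,437)).items(): print(n,hit(c,*B(*p),.055))
E
```

```text
cam [[-0.022, 0.99, -0.142, 0.442], [-1.0, -0.024, -0.01, 0.012], [-0.014, 0.142, 0.99, 0.933], [0.0, 0.0, 0.0, 1.0]]
deck [[0.636, 0.3474, 0.061], [0.6238, 0.1123, 0.061], [0.4846, 0.1209, 0.061], [0.4968, 0.3542, 0.061]]
scale [0.5603 0.2337] -0.052883261969521755 [0.0006183  0.00021314 0.00140541 0.00104818]
peg tops [0.5636 0.3237 0.075 ] [0.5537 0.14   0.075 ]
button [0.4488 0.1692 0.077 ]
holes [[ 0.6084 -0.2665  0.003 ]
 [ 0.4221 -0.2889  0.003 ]]
rim [[ 0.5801 -0.2048  0.034 ]
 [ 0.594  -0.3277  0.034 ]
 [ 0.4498 -0.3408  0.034 ]
 [ 0.4337 -0.2212  0.034 ]] [ 0.5144   -0.273625  0.034   ]
handle [[ 0.5069 -0.2106  0.081 ]
 [ 0.521  -0.331   0.081 ]] [ 0.51395 -0.2708   0.081  ]
pan y dir ang 0.11966174502909556 0.18764181303749977
handle ang -1.4542177026603005
black [ 0.6727 -0.0445  0.055 ]
brass [ 0.5757 -0.0422  0.055 ]
white [ 0.474  -0.0497  0.055 ]
```

```bash
cat >> h.py <<'E'
from scipy.spatial.transform import Rotation as Ro
def phi(s): y=Ro.from_rotvec(s['tool_rot']).as_matrix()[:,1]; return np.arctan2(y[1],y[0])
def plan(x,y,z,ph,n=None,g=-1,step=45):
    s=sense(); p=np.array(s['ee_pos']); f=phi(s)
    d=np.array([x,y,z])-p; df=(ph-f+np.pi)%(2*np.pi)-np.pi
    n=n or int(max(np.ceil(np.linalg.norm(d)*1000/step),np.ceil(abs(df)/.145),1))
    print('t',round(s['time'],2),'at',p.round(4),'phi',round(f,3),'F',s['wrist_force'].round(1),'w',round(s['width'],4),'d',d.round(4),'dphi',round(df,3),'n',n)
    for k in range(n):
        a=f+df*k/n; w=d/n*1000
        print([g,round(-w[0]*np.sin(a)+w[1]*np.cos(a),1),round(w[0]*np.cos(a)+w[1]*np.sin(a),1),round(-w[2],1),round(-df/n,3)])
E
python3 -c "
from h import *
plan(.515,-.275,.2,.12)"
```

```text
t 0.1 at [ 0.151  -0.5542  0.2137] phi -1.305 F [-0.2  0.2 -0.9] w 0.0921 d [ 0.364   0.2792 -0.0137] dphi 1.425 n 11
[-1, np.float64(38.6), np.float64(-15.8), np.float64(1.2), np.float64(-0.13)]
[-1, np.float64(40.3), np.float64(-10.7), np.float64(1.2), np.float64(-0.13)]
[-1, np.float64(41.4), np.float64(-5.4), np.float64(1.2), np.float64(-0.13)]
[-1, np.float64(41.7), np.float64(0.0), np.float64(1.2), np.float64(-0.13)]
[-1, np.float64(41.4), np.float64(5.4), np.float64(1.2), np.float64(-0.13)]
[-1, np.float64(40.3), np.float64(10.7), np.float64(1.2), np.float64(-0.13)]
[-1, np.float64(38.6), np.float64(15.8), np.float64(1.2), np.float64(-0.13)]
[-1, np.float64(36.2), np.float64(20.7), np.float64(1.2), np.float64(-0.13)]
[-1, np.float64(33.3), np.float64(25.2), np.float64(1.2), np.float64(-0.13)]
[-1, np.float64(29.7), np.float64(29.3), np.float64(1.2), np.float64(-0.13)]
[-1, np.float64(25.7), np.float64(32.8), np.float64(1.2), np.float64(-0.13)]
```

Request:
send_rows(series=[[-1, 39, -16, 1, -0.13], [-1, 40, -11, 1, -0.13], [-1, 41, -5, 1, -0.13], [-1, 42, 0, 1, -0.13], [-1, 41, 5, 1, -0.13], [-1, 40, 11, 1, -0.13], [-1, 39, 16, 1, -0.13], [-1, 36, 21, 1, -0.13]])

```text
time: 0.9
ee_pos: [0.4166, -0.3501, 0.2062]
tool_rot: [-2.49, -1.915, 0.0]
wrist_force: [0.8, -1.4, 0.0]
width: 0.092
gripper_force: 0.0
```

Request:
send_rows(series=[[-1, 33, 25, 1, -0.13], [-1, 30, 29, 1, -0.13], [-1, 26, 33, 1, -0.13], [-1, 0, 0, 0, 0], [-1, 0, 0, 0, 0]])

```text
time: 1.4
ee_pos: [0.5142, -0.2741, 0.203]
tool_rot: [-2.077, -2.356, 0.001]
wrist_force: [-0.4, -0.7, 0.4]
width: 0.0924
gripper_force: 0.0
```

```bash
sed -i 's/print(\[g,\(.*\)\])$/print([float(q) for q in (g,\1)])/' h.py; python3 - <<'E'
from h import *
c=snap('wrist','w1');c=load('w1'); print(c['T'].round(3).tolist())
plan(.515,-.2755,.2,.12)
E
```

```text
[[0.992, -0.121, -0.03, 0.506], [0.124, 0.961, 0.249, -0.204], [-0.001, -0.251, 0.968, 0.372], [0.0, 0.0, 0.0, 1.0]]
t 1.45 at [ 0.5137 -0.2748  0.2031] phi 0.124 F [-0.1  0.9 -0.2] w 0.0918 d [ 0.0013 -0.0007 -0.0031] dphi -0.004 n 1
[-1.0, -0.8, 1.2, 3.1, 0.004]
```

View pics/w1.png

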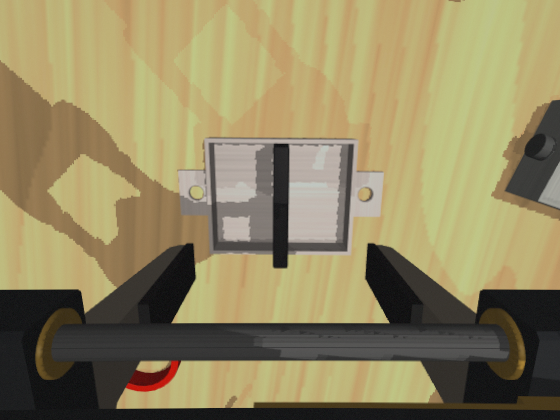

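The wrist view shows the handle running from (281,145) to (281,266), square to the image. The holes are at (197,192) and (365,194).

```bash
python3 - <<'E'
from h import *
c=load('w1')
a=hit(c,197,192,.004);b=hit(c,365,194,.004);d=b-a
print(a,b,(a+b)/2,np.linalg.norm(d),np.arctan2(d[1],d[0]))
R=[hit(c,*p,.034) for p in [(205,138),(357,138),(352,254),(209,254)]];print(np.round(R,4),np.mean(R,0))
p=hit(c,281,145,.081);q=hit(c,281,262,.081);print(p,q,(p+q)/2,np.arctan2(*(p-q)[:2]))
# model overlay error
x0,y0,th=((a+b)/2)[0],((a+b)/2)[1],np.arctan2(d[1],d[0])
E
```

```text
[ 0.4239 -0.286   0.004 ] [ 0.6074 -0.2652  0.004 ] [ 0.51565 -0.2756   0.004  ] 0.18467509306888144 0.11286973924035494
[[ 0.4349 -0.2251  0.034 ]
 [ 0.5811 -0.2068  0.034 ]
 [ 0.5975 -0.3255  0.034 ]
 [ 0.4474 -0.3444  0.034 ]] [ 0.515225 -0.27545   0.034   ]
[ 0.5084 -0.2199  0.081 ] [ 0.5216 -0.3244  0.081 ] [ 0.515   -0.27215  0.081  ] -0.1256503306098461
```

Request:
send_rows(series=[[-1, -1, 1.5, 40, 0.004], [-1, 0, 0, 40, 0], [-1, 0, 0, 35, 0], [-1, 0, 0, 20, 0], [-1, 0, 0, 14, 0], [-1, 0, 0, 0, 0], [-1, 0, 0, 0, 0]])

```text
time: 2.15
ee_pos: [0.516, -0.2765, 0.0556]
tool_rot: [2.084, 2.349, -0.0]
wrist_force: [-0.2, -0.9, -0.0]
width: 0.0917
gripper_force: 0.0
```

Request:
send_rows(newtons=40, series=[[1, 0, 0, 0, 0], [1, 0, 0, 0, 0], [1, 0, 0, 0, 0], [1, 0, 0, 0, 0], [1, 0, 0, 0, 0], [1, 0, 0, 0, 0], [1, 0, 0, 0, 0], [1, 0, 0, 0, 0]])

```text
time: 2.95
ee_pos: [0.5159, -0.2755, 0.0546]
tool_rot: [-2.083, -2.352, 0.0]
wrist_force: [1.1, -0.5, 0.2]
width: 0.03
gripper_force: 0.0
```

Request:
send_rows(series=[[1, 0, 0, 0, 0], [1, 0, 0, 0, 0], [1, 0, 0, 0, 0], [1, 0, 0, 0, 0]])

```text
time: 3.35
ee_pos: [0.5155, -0.2755, 0.0545]
tool_rot: [-2.083, -2.351, 0.001]
wrist_force: [-2.5, -0.3, 2.3]
width: 0.0135
gripper_force: 40.0
```

Request:
send_rows(series=[[1, 0, 0, -8, 0], [1, 0, 0, -12, 0], [1, 0, 0, -30, 0], [1, 0, 0, -35, 0], [1, 0, 0, -35, 0], [1, 0, 0, 0, 0], [1, 0, 0, 0, 0]])

```text
time: 4.05
ee_pos: [0.5161, -0.2755, 0.1748]
tool_rot: [2.082, 2.351, 0.0]
wrist_force: [0.1, 0.7, -5.4]
width: 0.0138
gripper_force: 40.0
```

```bash
python3 - <<'E'
from h import *
c=snap('wrist','w2')
plan(.5603,.2337,.19,1.518,g=1,step=30)
E
```

```text
t 4.1 at [ 0.5151 -0.2747  0.1729] phi 0.121 F [-0.   0.2 -5.6] w 0.0137 d [0.0452 0.5084 0.0171] dphi 1.397 n 18
[1.0, 27.7, 5.9, -0.9, -0.078]
[1.0, 27.2, 8.0, -0.9, -0.078]
[1.0, 26.5, 10.1, -0.9, -0.078]
[1.0, 25.6, 12.1, -0.9, -0.078]
[1.0, 24.6, 14.1, -0.9, -0.078]
[1.0, 23.4, 16.0, -0.9, -0.078]
[1.0, 22.1, 17.7, -0.9, -0.078]
[1.0, 20.7, 19.4, -0.9, -0.078]
[1.0, 19.1, 20.9, -0.9, -0.078]
[1.0, 17.4, 22.4, -0.9, -0.078]
[1.0, 15.7, 23.6, -0.9, -0.078]
[1.0, 13.8, 24.8, -0.9, -0.078]
[1.0, 11.8, 25.8, -0.9, -0.078]
[1.0, 9.8, 26.6, -0.9, -0.078]
[1.0, 7.7, 27.3, -0.9, -0.078]
[1.0, 5.5, 27.8, -0.9, -0.078]
[1.0, 3.4, 28.2, -0.9, -0.078]
[1.0, 1.2, 28.3, -0.9, -0.078]
```

View pics/w2.png

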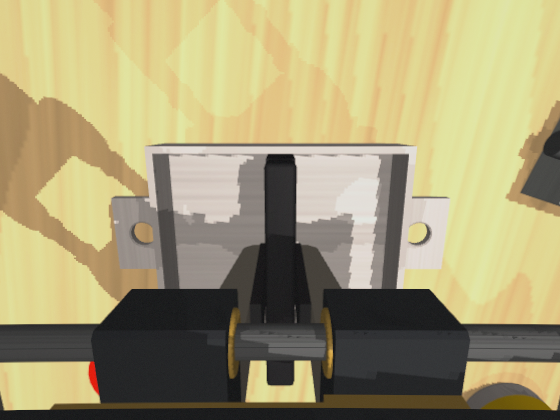

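The pan hangs level and square in the grip, with its holes at (143,233) and (420,233). I'll work out its in-hand offset and carry it over.

```bash
python3 - <<'E'
from h import *
c=load('w2'); s=sense(); z=.1735-.0545+.005
a=hit(c,143,232.5,z);b=hit(c,420,232.5,z);d=b-a;m=(a+b)/2
print(a,b,m,np.linalg.norm(d),np.arctan2(d[1],d[0]))
f=.121;o=(m-np.array([.5155,-.275,0]))[:2]
print('offset tool x,y',-o[0]*np.sin(f)+o[1]*np.cos(f),o@[np.cos(f),np.sin(f)])
E
```

```text
[ 0.4246 -0.2862  0.124 ] [ 0.6102 -0.2639  0.124 ] [ 0.5174  -0.27505  0.124  ] 0.1869348817101827 0.11957764385700914
offset tool x,y -0.000278973837579201 0.0018800727640031333
```

Request:
send_rows(series=[[1, 28, 6, -1, -0.078], [1, 27, 8, -1, -0.078], [1, 26, 10, -1, -0.078], [1, 26, 12, -1, -0.078], [1, 25, 14, -1, -0.078], [1, 23, 16, -1, -0.078], [1, 22, 18, -1, -0.078], [1, 21, 19, -1, -0.078]])

```text
time: 4.9
ee_pos: [0.5335, -0.0479, 0.1795]
tool_rot: [-1.254, -2.875, 0.001]
wrist_force: [0.6, -0.9, -5.4]
width: 0.0135
gripper_force: 40.0
```

Request:
send_rows(series=[[1, 19, 21, -1, -0.078], [1, 17, 22, -1, -0.078], [1, 16, 24, -1, -0.078], [1, 14, 25, -1, -0.078], [1, 12, 26, -1, -0.078], [1, 10, 27, -1, -0.078], [1, 8, 27, -1, -0.078], [1, 5, 28, -1, -0.078]])

```text
time: 5.7
ee_pos: [0.5526, 0.1782, 0.1872]
tool_rot: [-0.311, -3.121, 0.002]
wrist_force: [0.7, -0.0, -4.7]
width: 0.0133
gripper_force: 40.0
```

Request:
send_rows(series=[[1, 3, 28, -1, -0.078], [1, 1, 28, -1, -0.078], [1, 0, 0, 0, 0], [1, 0, 0, 0, 0], [1, 0, 0, 0, 0]])

```text
time: 6.2
ee_pos: [0.5588, 0.2322, 0.1908]
tool_rot: [-0.074, -3.138, 0.002]
wrist_force: [0.2, 0.2, -5.3]
width: 0.0134
gripper_force: 40.0
```

```bash
python3 - <<'E'
from h import *
c=snap('wrist','w3')
plan(.5603,.2337,.19,1.518,g=1,step=30)
E
```

```text
t 6.25 at [0.5591 0.2321 0.1913] phi 1.524 F [ 0.2 -0.4 -4.2] w 0.0137 d [ 0.0012  0.0016 -0.0013] dphi -0.006 n 1
[1.0, -1.1, 1.7, 1.3, 0.006]
```

View pics/w3.png

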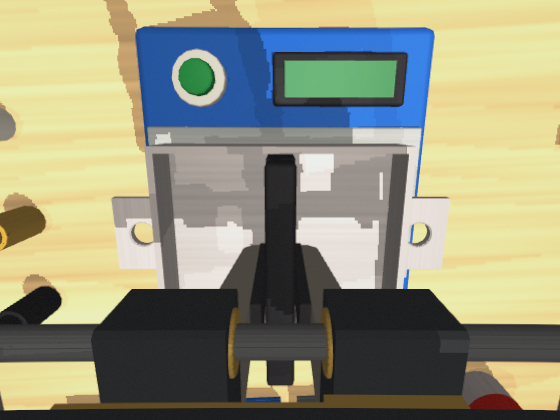

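The pan is over the scale. I can see the button top at (197,76), the front housing corners at (137,30) and (433,29), and the ends of the deck's front edge at (147,127) and (421,127). I'll refine the scale pose from these.

```bash
python3 - <<'E'
from h import *
c=load('w3')
t=np.array([.5603,.2337]);y=-.0529
L=lambda q,y:np.array([[np.cos(y),np.sin(y)],[-np.sin(y),np.cos(y)]])@(q-t)*1000
for n,p,z in [('button',(197,76),.077),('collar',(199,77),.067),('hsgR',(139,31),.055),('hsgL',(432,30),.055),('deckR',(147,127),.061),('deckL',(421,127),.061)]:
    h=hit(c,*p,z); print(n,h,'in scale',L(h[:2],y).round(1))
for q in [(-.108,-.07,.077),(-.15,-.125,.055),(-.15,.125,.055),(-.07,-.118,.061),(-.07,.118,.061)]:
    w=t+np.array([[np.cos(y),-np.sin(y)],[np.sin(y),np.cos(y)]])@q[:2]; print(q,proj(c,[*w,q[2]]).round(1))
z=.191-.0545+.005
a=hit(c,143,232.5,z);b=hit(c,420,232.5,z);d=b-a
print('pan holes',a,b,(a+b)/2,np.arctan2(d[1],d[0]),L(((a+b)/2)[:2],y))
E
```

```text
button [0.4489 0.1732 0.077 ] in scale [-108.   -66.3]
collar [0.4483 0.1725 0.067 ] in scale [-108.6  -67. ]
hsgR [0.4102 0.1255 0.055 ] in scale [-144.2 -116. ]
hsgL [0.4209 0.3616 0.055 ] in scale [-146.   120.4]
deckR [0.4849 0.1229 0.061 ] in scale [ -69.4 -114.6]
deckL [0.4961 0.3551 0.061 ] in scale [-70.5 117.8]
(-0.108, -0.07, 0.077) [[192.2  76. ]]
(-0.15, -0.125, 0.055) [[126.9  22.8]]
(-0.15, 0.125, 0.055) [[438.4  24.4]]
(-0.07, -0.118, 0.061) [[142.9 126.2]]
(-0.07, 0.118, 0.061) [[421.2 127.6]]
pan holes [0.5541 0.1406 0.1415] [0.5629 0.3261 0.1415] [0.5585  0.23335 0.1415 ] 1.5233925130173116 [-1.77897565 -0.44468599]
```

Request:
send_rows(series=[[1, -1, 2.2, 15, 0.005], [1, 0, 0, 15, 0], [1, 0, 0, 10, 0], [1, 0, 0, 7, 0], [1, 0, 0, 0, 0], [1, 0, 0, 0, 0]])

```text
time: 6.85
ee_pos: [0.5609, 0.2353, 0.1457]
tool_rot: [0.08, 3.14, 0.0]
wrist_force: [1.1, 0.1, -4.1]
width: 0.0134
gripper_force: 40.0
```

```bash
python3 - <<'E'
from h import *
c=snap('wrist','w4');d=snap('scene','s4')
plan(.5602,.2343,.1435,1.518,g=1)
w=c['frame']; r=lambda a,f:cv2.resize(a,None,fx=f,fy=f,interpolation=cv2.INTER_CUBIC)
A=r(w[190:275,100:180],4);B=r(w[190:275,385:465],4)
S=r(d['frame'][150:260,310:460],4.26)[:, :640]
top=np.hstack([A,B])
S=cv2.resize(d['frame'][160:235,320:450],(640,260*640//640+100),interpolation=cv2.INTER_CUBIC) if 0 else r(d['frame'][180:230,320:450],4.923)[:, :640]
cv2.imwrite('pics/m4.png',np.vstack([top,S])); print(top.shape,S.shape)
E
```

```text
t 6.95 at [0.5614 0.2354 0.1464] phi 1.52 F [-0.1  0.2 -4.2] w 0.0136 d [-0.0012 -0.0011 -0.0029] dphi -0.002 n 1
[1.0, 1.1, -1.2, 2.9, 0.002]
(340, 640, 3) (246, 640, 3)
```

View pics/m4.png

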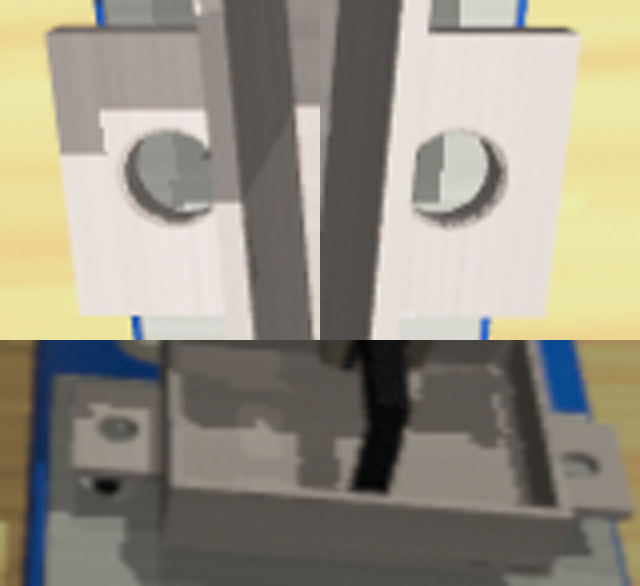

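In the wrist crops a dark peg tip just shows at the inner edge of the left hole. The scene crop has peg R at about (105,485), under ear hole (118,428). I'll check peg positions in the unobstructed start images.

```bash
python3 - <<'E'
from h import *
t=np.array([.5602,.2340]);y=-.0529
W=lambda q:np.array([*(t+np.array([[np.cos(y),-np.sin(y)],[np.sin(y),np.cos(y)]])@q[:2]),q[2]])
def blob(im,u,v,r=9,th=60):
    g=im[v-r:v+r,u-r:u+r].max(2); yy,xx=np.nonzero(g<th); return xx.min()+u-r,xx.max()+u-r,yy.min()+v-r,yy.max()+v-r,(xx.mean()+u-r).round(1),(yy.mean()+v-r).round(1)
def model(c,sy):
    P=[W((6/1000*np.cos(a),sy*.093+.006*np.sin(a),z)) for a in np.linspace(0,6.28,24) for z in(.061,.073)]+[W((.0025*np.cos(a),sy*.093+.0025*np.sin(a),.083)) for a in np.linspace(0,6.28,12)]
    p=proj(c,np.array(P)); h=cv2.convexHull(p.astype(np.float32)); m=cv2.moments(h); return p.min(0).round(1),p.max(0).round(1),(m['m10']/m['m00'],m['m01']/m['m00'])
for n,pts in [('scene0',[(433,215,1),(342,207,-1)]),('top0',[(141,214,1),(229,216,-1)])]:
    im=cv2.imread(f'pics/{n}.png');c=load(n)
    for u,v,s in pts:
        print(n,s,'seen',blob(im,u,v),'model',model(c,s)); 
        J=np.array([proj(c,W((.001,s*.093,.07)))-proj(c,W((0,s*.093,.07))),proj(c,W((0,s*.093+.001,.07)))-proj(c,W((0,s*.093,.07)))])[:,0]; print('px per mm x,y',J.round(2).tolist())
E
```

```text
scene0 1 seen (np.int64(430), np.int64(435), np.int64(210), np.int64(218), np.float64(432.8), np.float64(213.9)) model (array([427.5, 208.6]), array([435., 219.]), (431.5104346813112, 214.11427544222536))
px per mm x,y [[0.07, 0.35], [0.5, 0.04]]
scene0 -1 seen (np.int64(339), np.int64(344), np.int64(203), np.int64(210), np.float64(341.7), np.float64(206.7)) model (array([337.2, 201.1]), array([343.6, 211.5]), (340.4800308738852, 206.6849740104616))
px per mm x,y [[-0.01, 0.34], [0.48, 0.04]]
top0 1 seen (np.int64(139), np.int64(143), np.int64(212), np.int64(216), np.float64(141.2), np.float64(213.8)) model (array([137.2, 210.1]), array([144.8, 216.5]), (141.0506841387036, 213.29862668995395))
px per mm x,y [[0.04, -0.48], [-0.46, -0.01]]
top0 -1 seen (np.int64(227), np.int64(231), np.int64(214), np.int64(218), np.float64(229.5), np.float64(216.3)) model (array([225.8, 212.6]), array([232.5, 219.1]), (229.17821529412043, 215.90812285733602))
px per mm x,y [[0.02, -0.48], [-0.48, -0.01]]
```

```bash
python3 - <<'E'
from h import *
c=load('s4');z=.1460-.0545+.006
a=hit(c,320-.4+118/4.923,180-.4+(429-340)/4.923,z);b=hit(c,320-.4+580/4.923,180-.4+(465-340)/4.923,z);d=b-a
print(a,b,(a+b)/2,np.linalg.norm(d),np.arctan2(d[1],d[0]))
c=load('w4');z=.1460-.0545+.006
E
```

```text
[0.5574 0.1444 0.0975] [0.5667 0.331  0.0975] [0.56205 0.2377  0.0975 ] 0.18683160867476362 1.5209983031347658
```

Request:
send_rows(series=[[1, 1.4, -1.3, 0, 0], [1, 0, 0, 6, 0], [1, 0, 0, 6, 0], [1, 0, 0, 0, 0], [1, 0, 0, 0, 0]])

```text
time: 7.45
ee_pos: [0.559, 0.234, 0.1331]
tool_rot: [-0.08, -3.14, 0.0]
wrist_force: [-0.2, -0.7, -4.5]
width: 0.0139
gripper_force: 40.0
```

Request:
send_rows(series=[[1, 0, 0, 3, 0], [1, 0, 0, 3, 0], [1, 0, 0, 0, 0], [1, 0, 0, 0, 0]])

```text
time: 7.85
ee_pos: [0.5593, 0.234, 0.1275]
tool_rot: [-0.08, -3.14, 0.0]
wrist_force: [0.5, 1.1, -5.5]
width: 0.0136
gripper_force: 40.0
```

```bash
python3 - <<'E'
from h import *
plan(.5598,.2340,.1155,1.518,g=1)
print(sense()['moment'])
E
```

```text
t 7.85 at [0.5593 0.234  0.1275] phi 1.52 F [ 0.5  1.1 -5.5] w 0.0136 d [ 0.0005 -0.     -0.012 ] dphi -0.002 n 1
[1.0, -0.5, -0.0, 12.0, 0.002]
[ 0.04028054 -0.11970915 -0.01702232]
```

No contact force yet with the underside at about 73 mm, so I'll keep going down.

Request:
send_rows(series=[[1, 0, 0, 3, 0], [1, 0, 0, 3, 0], [1, 0, 0, 0, 0], [1, 0, 0, 0, 0]])

```text
time: 8.25
ee_pos: [0.5592, 0.234, 0.1214]
tool_rot: [-0.08, -3.14, 0.0]
wrist_force: [-0.6, -1.2, -5.1]
width: 0.0138
gripper_force: 40.0
```

Request:
send_rows(series=[[1, 0, 0, 2, 0], [1, 0, 0, 2, 0], [1, 0, 0, 0, 0], [1, 0, 0, 0, 0]])

```text
time: 8.65
ee_pos: [0.5593, 0.234, 0.1175]
tool_rot: [-0.08, -3.14, 0.0]
wrist_force: [0.3, 0.0, -4.7]
width: 0.0135
gripper_force: 40.0
```

Request:
send_rows(series=[[1, 0, 0, 1, 0], [1, 0, 0, 0.7, 0], [1, 0, 0, 0, 0], [1, 0, 0, 0, 0]])

```text
time: 9.05
ee_pos: [0.5594, 0.234, 0.1159]
tool_rot: [0.08, 3.141, 0.0]
wrist_force: [-1.1, 0.8, -4.8]
width: 0.0137
gripper_force: 40.0
```

Request:
send_rows(series=[[1, 0, 0, 0.7, 0], [1, 0, 0, 0, 0], [1, 0, 0, 0, 0]])

```text
time: 9.35
ee_pos: [0.5596, 0.2341, 0.1156]
tool_rot: [0.08, 3.14, 0.0]
wrist_force: [0.1, -0.6, -1.7]
width: 0.0139
gripper_force: 40.0
```

Request:
send_rows(series=[[1, 0, 0, 0.5, 0], [1, 0, 0, 0, 0]])

```text
time: 9.55
ee_pos: [0.5596, 0.2341, 0.1156]
tool_rot: [0.08, 3.14, 0.0]
wrist_force: [-3.1, -0.3, 2.4]
width: 0.0135
gripper_force: 40.0
```

Request:
send_rows(newtons=5, series=[[1, 0, 0, 0, 0], [1, 0, 0, 0, 0], [0.2, 0, 0, 0, 0], [0.2, 0, 0, 0, 0], [0.2, 0, 0, 0, 0], [0.2, 0, 0, 0, 0], [0.2, 0, 0, 0, 0]])

```text
time: 10.25
ee_pos: [0.5594, 0.234, 0.1146]
tool_rot: [0.08, 3.141, 0.0]
wrist_force: [-0.1, 0.3, 0.3]
width: 0.0371
gripper_force: 0.0
```

Request:
send_rows(series=[[0.2, 0, 0, -10, 0], [0.2, 0, 0, -20, 0], [0.2, 0, 0, -40, 0], [0.2, 0, 0, -40, 0], [1, 20, 0, 0, 0], [1, 40, -15, 0, 0], [1, 40, -25, 0, 0], [1, 0, -25, 0, 0]])

```text
time: 11.05
ee_pos: [0.4516, 0.1744, 0.224]
tool_rot: [-0.075, -3.138, 0.0]
wrist_force: [0.6, -0.1, -0.0]
width: 0.0069
gripper_force: 0.0
```

```bash
python3 - <<'E'
from h import *
c=snap('wrist','w5');d=snap('scene','s5')
plan(.4488,.1692,.11,1.518,g=1)
cv2.imwrite('pics/m5.png',np.vstack([cv2.resize(d['frame'][150:275,310:460],(600,500),interpolation=cv2.INTER_CUBIC)]))
E
```

```text
t 11.15 at [0.4555 0.1726 0.2255] phi 1.518 F [-0.1 -0.2  0.1] w 0.0005 d [-0.0067 -0.0034 -0.1155] dphi -0.0 n 3
[1.0, 2.2, -1.3, 38.5, 0.0]
[1.0, 2.2, -1.3, 38.5, 0.0]
[1.0, 2.2, -1.3, 38.5, 0.0]
```

View pics/m5.png

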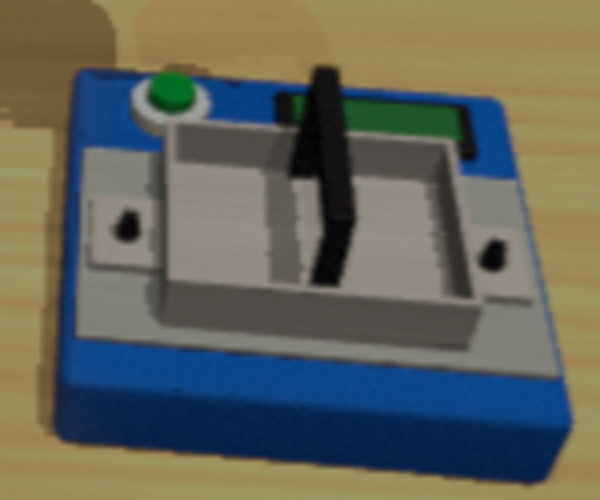

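The pan is home, with both pegs up through the ears at (127,226) and (493,256). Next is the button.

Request:
send_rows(series=[[1, 3, -2, 38, 0], [1, 2, -1, 38, 0], [1, 2, -1, 38, 0], [1, 0, 0, 20, 0], [1, 0, 0, 0, 0], [1, 0, 0, 0, 0]])

```text
time: 11.75
ee_pos: [0.45, 0.171, 0.0917]
tool_rot: [0.08, 3.139, 0.001]
wrist_force: [-0.2, -0.2, 1.3]
width: 0.0003
gripper_force: 0.0
```

Request:
send_rows(series=[[1, 0, 0, 4, 0], [1, 0, 0, 4, 0], [1, 0, 0, 0, 0], [1, 0, 0, 0, 0]])

```text
time: 12.15
ee_pos: [0.4492, 0.1706, 0.0831]
tool_rot: [0.08, 3.14, 0.0]
wrist_force: [-0.4, 0.5, 0.1]
width: 0.0006
gripper_force: 0.0
```

Request:
send_rows(series=[[1, 0, 0, 4, 0], [1, 0, 0, 3, 0], [1, 0, 0, 3, 0], [1, 0, 0, 0, 0], [1, 0, 0, 0, 0]])

```text
time: 12.65
ee_pos: [0.4493, 0.1706, 0.073]
tool_rot: [0.08, 3.14, 0.0]
wrist_force: [-0.5, -0.6, 4.3]
width: 0.0006
gripper_force: 1.9
```

Request:
send_rows(series=[[1, 0, 0, 1, 0], [1, 0, 0, 1, 0], [1, 0, 0, 0, 0], [1, 0, 0, 0, 0]])

```text
time: 13.05
ee_pos: [0.4493, 0.1706, 0.0713]
tool_rot: [0.08, 3.14, -0.0]
wrist_force: [-2.3, -1.0, 6.9]
width: 0.0003
gripper_force: 3.8
```

Request:
send_rows(series=[[1, 0, 0, 0.7, 0], [1, 0, 0, 0.5, 0], [1, 0, 0, 0, 0], [1, 0, 0, 0, 0], [1, 0, 0, 0, 0]])

```text
time: 13.55
ee_pos: [0.4494, 0.1706, 0.0712]
tool_rot: [0.079, 3.14, -0.0]
wrist_force: [-4.6, -0.9, 16.1]
width: 0.0006
gripper_force: 8.0
```

The button has bottomed out: 16 N with no further travel. I'll retract and head for the brass coupling.

Request:
send_rows(series=[[1, 0, 0, -10, 0], [1, 0, 0, -40, 0], [1, 0, 0, -40, 0], [0, 0, 0, -40, 0], [0, 0, 0, 0, 0]])

```text
time: 14.05
ee_pos: [0.4522, 0.171, 0.2052]
tool_rot: [0.079, 3.13, 0.002]
wrist_force: [-0.1, -0.2, 0.5]
width: 0.0145
gripper_force: 0.0
```

```bash
python3 - <<'E'
from h import *
c=snap('wrist','w6')
c=load('scene0')
plan(.575,-.0425,.17,-.053,g=.1)
im=cv2.imread('pics/scene0.png')
for n,w in dict(black=(.6727,-.0445),brass=(.5757,-.0422),white=(.474,-.0497)).items(): print(n,proj(c,[*w,.055]),proj(c,[*w,0]))
E
```

```text
t 14.1 at [0.4506 0.1708 0.202 ] phi 1.52 F [ 0.4  0.1 -0.6] w 0.0186 d [ 0.1244 -0.2133 -0.032 ] dphi -1.573 n 11
[0.1, -12.3, -18.8, 2.9, 0.143]
[0.1, -14.8, -16.8, 2.9, 0.143]
[0.1, -17.1, -14.6, 2.9, 0.143]
[0.1, -19.0, -12.0, 2.9, 0.143]
[0.1, -20.5, -9.2, 2.9, 0.143]
[0.1, -21.6, -6.1, 2.9, 0.143]
[0.1, -22.2, -3.0, 2.9, 0.143]
[0.1, -22.4, 0.2, 2.9, 0.143]
[0.1, -22.2, 3.4, 2.9, 0.143]
[0.1, -21.5, 6.5, 2.9, 0.143]
[0.1, -20.3, 9.5, 2.9, 0.143]
black [[245.97568873 250.28099835]] [[247.44506937 267.41707438]]
brass [[252.49792701 214.36601485]] [[253.58411258 231.75693696]]
white [[253.99077342 182.01515969]] [[254.9408377  199.42349018]]
```

Request:
send_rows(series=[[-0.3, -12, -19, 0, 0.143], [-0.3, -15, -17, 0, 0.143], [-0.3, -17, -15, 0, 0.143], [-0.3, -19, -12, 0, 0.143], [-0.3, -20, -9, 3, 0.143], [-0.3, -22, -6, 3, 0.143], [-0.3, -22, -3, 3, 0.143], [-0.3, -22, 0, 3, 0.143]])

```text
time: 14.9
ee_pos: [0.5375, 0.0148, 0.1848]
tool_rot: [-1.773, -2.589, 0.003]
wrist_force: [-0.0, 0.1, 0.3]
width: 0.06
gripper_force: 0.0
```

Request:
send_rows(series=[[-0.3, -22, 3, 3, 0.143], [-0.3, -22, 6, 3, 0.143], [-0.3, -20, 9, 3, 0.143], [-0.3, 0, 0, 0, 0], [-0.3, 0, 0, 0, 0]])

```text
time: 15.4
ee_pos: [0.5699, -0.0427, 0.1765]
tool_rot: [-2.275, -2.162, 0.003]
wrist_force: [0.3, -0.4, -0.3]
width: 0.0594
gripper_force: 0.0
```

```bash
python3 - <<'E'
from h import *
c=snap('wrist','w7')
plan(.575,-.0425,.17,-.053,g=.1)
E
```

```text
t 15.45 at [ 0.57   -0.0423  0.1771] phi -0.051 F [-0.1  0.6 -1.1] w 0.0596 d [ 0.005  -0.0002 -0.0071] dphi -0.002 n 1
[0.1, 0.0, 5.0, 7.1, 0.002]
```

View pics/w7.png

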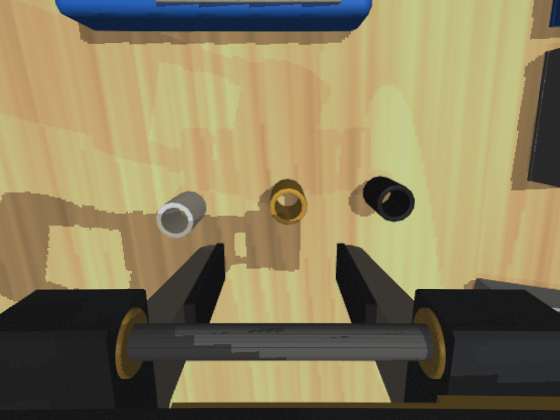

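The brass rim is centred at (289,204), with white at (175,221) and black at (396,200) well clear of the fingers. That was my last picture; I'll use numbers from here.

```bash
python3 - <<'E'
from h import *
c=load('w7')
for p in [(289,204),(175,221),(396,200)]: print(hit(c,*p,.055))
E
```

```text
[ 0.5777 -0.0391  0.055 ]
[ 0.476  -0.0494  0.055 ]
[ 0.6708 -0.0403  0.055 ]
```

Request:
send_rows(series=[[-0.3, 1.5, 5.5, 30, 0], [-0.3, 0, 0, 40, 0], [-0.3, 0, 0, 40, 0], [-0.3, 0, 0, 30, 0], [-0.3, 0, 0, 15, 0], [-0.3, 0, 0, 3, 0], [-0.3, 0, 0, 0, 0], [-0.3, 0, 0, 0, 0]])

```text
time: 16.25
ee_pos: [0.5783, -0.0421, 0.0225]
tool_rot: [2.277, 2.16, 0.003]
wrist_force: [-0.1, -0.4, 0.2]
width: 0.0601
gripper_force: 0.0
```

Request:
send_rows(newtons=15, series=[[1, 0, 0, 0, 0], [1, 0, 0, 0, 0], [1, 0, 0, 0, 0], [1, 0, 0, 0, 0], [1, 0, 0, 0, 0], [1, 0, 0, 0, 0]])

```text
time: 16.85
ee_pos: [0.5768, -0.042, 0.0209]
tool_rot: [2.279, 2.162, -0.0]
wrist_force: [-2.5, 0.2, 5.2]
width: 0.0339
gripper_force: 15.0
```

Request:
send_rows(newtons=25, series=[[1, 0, 0, 0, 0], [1, 0, 0, -5, 0], [1, 0, 0, -15, 0], [1, 0, 0, -35, 0], [1, 0, 0, -40, 0], [1, 0, 0, -40, 0], [1, 0, 0, -20, 0], [1, 0, 0, 0, 0]])

```text
time: 17.65
ee_pos: [0.5793, -0.0426, 0.1804]
tool_rot: [2.274, 2.157, 0.007]
wrist_force: [-0.3, 0.0, -2.8]
width: 0.0336
gripper_force: 25.0
```

```bash
python3 - <<'E'
from h import *
plan(.5574,.194,.176,-.053,g=1,step=32)
print(sense()['gripper_force'],sense()['joints'].round(2))
E
```

```text
t 17.65 at [ 0.5793 -0.0426  0.1804] phi -0.053 F [-0.3  0.  -2.8] w 0.0336 d [-0.0219  0.2366 -0.0044] dphi -0.0 n 8
[1.0, 29.4, -4.3, 0.5, 0.0]
[1.0, 29.4, -4.3, 0.5, 0.0]
[1.0, 29.4, -4.3, 0.5, 0.0]
[1.0, 29.4, -4.3, 0.5, 0.0]
[1.0, 29.4, -4.3, 0.5, 0.0]
[1.0, 29.4, -4.3, 0.5, 0.0]
[1.0, 29.4, -4.3, 0.5, 0.0]
[1.0, 29.4, -4.3, 0.5, 0.0]
24.99779960140586 [-0.28  0.19  1.63  0.    1.31 -0.23]
```

Request:
send_rows(series=[[1, 29, -4, 0, 0], [1, 29, -4, 0, 0], [1, 29, -4, 0, 0], [1, 29, -4, 0, 0], [1, 29, -4, 0, 0], [1, 29, -4, 0, 0], [1, 29, -4, 0, 0], [1, 29, -4, 0, 0]])

```text
time: 18.45
ee_pos: [0.5556, 0.1925, 0.1734]
tool_rot: [-2.278, -2.16, 0.004]
wrist_force: [-0.0, -0.9, -2.7]
width: 0.0333
gripper_force: 25.0
```

Request:
send_rows(series=[[1, 0, 0, 0, 0], [1, 0, 0, 0, 0], [1, 0, 0, 0, 0]])

```text
time: 18.75
ee_pos: [0.5567, 0.1905, 0.1745]
tool_rot: [-2.28, -2.161, 0.002]
wrist_force: [0.5, -0.2, -1.6]
width: 0.0334
gripper_force: 25.0
```

```bash
python3 - <<'E'
from h import *
plan(.5574,.194,.100,-.053,g=1,step=32)
E
```

```text
t 18.75 at [0.5567 0.1905 0.1745] phi -0.054 F [ 0.5 -0.2 -1.6] w 0.0334 d [ 0.0007  0.0035 -0.0745] dphi 0.001 n 3
[1.0, 1.2, 0.2, 24.8, -0.0]
[1.0, 1.2, 0.2, 24.8, -0.0]
[1.0, 1.2, 0.2, 24.8, -0.0]
```

Request:
send_rows(series=[[1, 3, 0.5, 25, 0], [1, 0, 0, 25, 0], [1, 0, 0, 20, 0], [1, 0, 0, 10, 0], [1, 0, 0, 0, 0], [1, 0, 0, 0, 0], [1, 0, 0, 0, 0]])

```text
time: 19.45
ee_pos: [0.5589, 0.1944, 0.0971]
tool_rot: [2.279, 2.16, 0.003]
wrist_force: [0.5, -0.5, -2.0]
width: 0.0333
gripper_force: 25.0
```

Request:
send_rows(series=[[1, 0, 0, 2, 0], [1, 0, 0, 1, 0], [1, 0, 0, 0, 0], [1, 0, 0, 0, 0]])

```text
time: 19.85
ee_pos: [0.5577, 0.1944, 0.0925]
tool_rot: [2.279, 2.162, 0.0]
wrist_force: [0.4, -1.0, -3.0]
width: 0.0338
gripper_force: 25.0
```

Request:
send_rows(series=[[1, 0, 0, 1.5, 0], [1, 0, 0, 1.5, 0], [1, 0, 0, 0, 0], [1, 0, 0, 0, 0]])

```text
time: 20.25
ee_pos: [0.5576, 0.1944, 0.0894]
tool_rot: [-2.279, -2.162, 0.0]
wrist_force: [-0.4, -0.1, -3.1]
width: 0.0336
gripper_force: 25.0
```

Request:
send_rows(series=[[1, 0, 0, 0.8, 0], [1, 0, 0, 0.5, 0], [1, 0, 0, 0, 0], [1, 0, 0, 0, 0]])

```text
time: 20.65
ee_pos: [0.5577, 0.1944, 0.0882]
tool_rot: [-2.28, -2.162, -0.0]
wrist_force: [1.0, 0.4, -2.6]
width: 0.0334
gripper_force: 25.0
```

Request:
send_rows(series=[[1, 0, 0, 0.7, 0], [1, 0, 0, 0, 0], [1, 0, 0, 0, 0]])

```text
time: 20.95
ee_pos: [0.5578, 0.1945, 0.088]
tool_rot: [2.279, 2.162, 0.0]
wrist_force: [-2.1, -0.6, 2.0]
width: 0.0334
gripper_force: 25.0
```

Request:
send_rows(series=[[1, 0, 0, 0.6, 0], [1, 0, 0, 0, 0], [1, 0, 0, 0, 0]])

```text
time: 21.25
ee_pos: [0.5579, 0.1945, 0.088]
tool_rot: [2.279, 2.162, 0.0]
wrist_force: [-4.5, -1.1, 6.0]
width: 0.0332
gripper_force: 25.0
```

It's down on the pan floor. I'll ease off slightly, open and retreat.

Request:
send_rows(newtons=5, series=[[1, 0, 0, -0.8, 0], [1, 0, 0, 0, 0], [1, 0, 0, 0, 0], [-0.05, 0, 0, 0, 0], [-0.05, 0, 0, 0, 0], [-0.05, 0, 0, 0, 0], [-0.05, 0, 0, 0, 0]])

```text
time: 21.95
ee_pos: [0.5577, 0.1944, 0.0876]
tool_rot: [-2.28, -2.162, 0.0]
wrist_force: [0.5, 0.6, -0.0]
width: 0.0483
gripper_force: 0.0
```

Request:
send_rows(series=[[-0.05, 0, 0, -10, 0], [-0.05, 0, 0, -25, 0], [-0.05, 0, 0, -40, 0], [-0.05, 0, 0, -40, 0], [-0.05, -40, 0, 0, 0], [-0.05, -45, 0, 0, 0], [-0.05, -45, 0, 0, 0], [-0.05, -45, 0, 0, 0]])

```text
time: 22.75
ee_pos: [0.5484, 0.0181, 0.2038]
tool_rot: [2.278, 2.162, 0.001]
wrist_force: [0.2, 0.0, -0.1]
width: 0.0481
gripper_force: 0.0
```

Request:
send_rows(series=[[-0.05, -45, 0, 0, 0], [-0.05, -45, 0, 0, 0], [-0.05, 0, 0, 0, 0], [-0.05, 0, 0, 0, 0], [-0.05, 0, 0, 0, 0]])

```text
time: 23.25
ee_pos: [0.5438, -0.0691, 0.2031]
tool_rot: [-2.278, -2.163, -0.001]
wrist_force: [0.6, 0.1, -0.3]
width: 0.0483
gripper_force: 0.0
```

```bash
python3 - <<'E'
from h import *
s=snap('scene','s9');t=snap('top','t9'); t=load('top0')
f=cv2.imread('pics/t9.png')
hsv=cv2.cvtColor(f,cv2.COLOR_BGR2HSV)
sub=hsv[180:260,130:250]
m=((sub[...,0]>12)&(sub[...,0]<28)&(sub[...,1]>110)).astype(np.uint8)
n,l,st,ce=cv2.connectedComponentsWithStats(m)
for i in range(1,n):
    if st[i,4]>10: print(st[i],ce[i]+[130,180],hit(t,*(ce[i]+[130,180]),.1))
print('expected top/bottom',proj(t,[.5577,.1945,.122]),proj(t,[.5577,.1945,.067]))
c=load('scene0')
print('scene exp',proj(c,[.5577,.1945,.122]),proj(c,[.5577,.1945,.067]))
g=cv2.cvtColor(cv2.imread('pics/s9.png'),cv2.COLOR_BGR2HSV)[130:270,310:460]
m=((g[...,0]>12)&(g[...,0]<28)&(g[...,1]>110)).astype(np.uint8)
n,l,st,ce=cv2.connectedComponentsWithStats(m)
for i in range(1,n):
    if st[i,4]>15: print('scene',st[i]+[310,130,0,0,0])
# white & black unmoved
a=cv2.imread('pics/scene0.png').astype(int);b=cv2.imread('pics/s9.png').astype(int)
for nme,(u,v) in dict(white=(255,190),black=(248,258)).items(): print(nme,np.abs(a-b)[v-16:v+16,u-11:u+11].mean())
x=sense();print(x['time'],x['ee_pos'],x['width'],x['wrist_force'])
E
```

```text
[ 60  24  21  19 236] [199.97033898 212.72457627] [0.5588 0.1947 0.1   ]
expected top/bottom [[197.63854624 211.73635284]] [[203.52494166 215.36913177]]
scene exp [[370.22623417 190.02140644]] [[366.12546172 209.39683472]]
scene [ 310  130  150  133 3683]
scene [324 132  27   3  39]
scene [438 178  22   4  58]
scene [360 185  20  30 454]
scene [440 185  20   4  69]
scene [310 194   7   9  43]
scene [443 202  17  12 157]
scene [447 216  13   6  54]
scene [449 228  11   5  31]
scene [451 238   9   4  27]
scene [310 264  55   6 151]
scene [448 264  12   6  57]
white 2.6363636363636362
black 2.1619318181818183
23.35 [ 0.54380521 -0.06879013  0.20287406] 0.04827589521656663 [ 0.12261694  0.22054684 -0.23405171]
```

```bash
python3 -c "
from cell import close_job
print(close_job())"
```

```text
the job is handed in; nothing more can be done
None
```

I've handed the job in at about 23 s. The pan is on both pegs, the zero button was pressed to its stop while the pan was empty, and the brass coupling stands in the pan. The white and black couplings haven't moved.

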